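Pin the lever of a self-closing valve

TASK

Pin the hand lever of the valve in the assembly fixture: of the three steel pins standing on their heads, pick up the one that is both thick enough to fill the fork holes and long enough to show beyond the far cheek. It stands the wrong way for the level holes, so lay it down on the bench, let go, and take it again across its shank. Push it through fork and lever eye from the open side, away from the fixture's upright, until its head is home against the cheek, let go, and leave everything else where it is.

Things in the scene. Friction and masses are not known exactly. Their poses are not given: they have to be found in the camera images.
- pin: The hinge pin to fit: plain steel, shank 16 mm across and 64 mm long (last 4 mm taper to 11.6 mm), flat round head 28 mm across and 7 mm thick; about 130 g. It starts standing on its head, shank up. Origin: centre of the head's outer face; own z runs from head to tip. Lying on the bench it rests on head rim and tip end, the tip 5 degrees lower, and hardly rolls.
- pin_shoulder (a point): Point on the pin's axis where the shank meets the underside of the head, 7 mm from the origin.
- pin_tip (a point): Point on the pin's axis at the end of the tip, 71 mm from the origin.
- valve: Lever valve clamped in its steel fixture (immovable). Origin: bench level under the valve's middle. Own y: axis of the pin holes; z up; own x: pipe run. The hand lever runs to -x, rising 8 degrees, to a black grip ending at x = -151 mm, z = 151 mm. Base plate 14 mm thick, x -115 to 95, y -70 to 100 mm. The fork, at x = 28 mm, has two cheeks 13 mm thick, outer faces at y = -24 and 24 mm.
- fork_mouth (a point): Centre of the hole on the outer face of the open-side cheek (the valve's own -y side), 126 mm high. The pin goes in here along the valve's own +y. Hole 17.6 mm in diameter, in line through cheek (13 mm), gap 1 mm, lever eye (20 mm), gap 1 mm, cheek (13 mm). Cheek eyes are round, 40 mm across, top at 146 mm. Out from this face nothing of the fixture is higher than 60 mm.
- fork_exit (a point): Centre of the hole on the outer face of the far cheek, 48 mm from fork_mouth. 36 mm beyond it stands the fixture's upright, 155 mm high, which leaves no room to bring the pin in from there; a toggle clamp on it, 186 mm high, holds the lever down at the valve's x = -55 mm, its black handle (up to 203 mm high) pointing to +y.
- pin_short: Bystander: steel pin of the same thickness but with a shank of only 34 mm, standing on its head (28 mm across, 7 mm thick). Origin: centre of the head's outer face.
- pin_slim: Bystander: steel pin with a shank as long as the right one's but only 9 mm thick, standing on its head (20 mm across, 5 mm thick). Origin: centre of the head's outer face. The three pins stand in a row leading away from the robot, at least 80 mm apart; the bench between this row and the fixture is clear up to 620 mm from the robot's base.
- valve_a: Bystander: finished small valve with yellow cap, 52 mm foot, 84 mm high, standing. Origin: centre of its foot.
- valve_b: Bystander: another such finished valve. Origin: centre of its foot.
- nut_tub: Bystander: grey open tub of nuts, 150 x 110 x 45 mm. Origin: centre of its underside.
- wrench: Bystander: spanner lying flat, 200 mm long, 8 mm thick. Origin: middle of its underside.
- grease_tin: Bystander: round tin 72 mm in diameter, 50 mm high. Origin: centre of its underside.
- mallet: Bystander: mallet lying flat, 280 mm long. Origin: middle of its underside.
There are look-alikes about, which are no part of the job. What is shaped like the pin but brown or yellow is not meant.

How it is judged:
On the way, in this order (a step that is already met when the one before it is completed fails the run):
1. the right pin is picked up off the bench (height (world z) of pin above 0.02 m), for 0.1 s.
2. the pin lies on the bench, let go (height (world z) of pin below 0.02 m and angle between pin's own z axis and vertical between 1.4 and 1.8 rad and contact force between pin and the fingers below 0.05 N), for 0.2 s.
At the end, for the whole second after the job is handed in: The right pin sits through both cheeks and the lever's eye, put in from the open side: head home (gap under 2 mm, within 4 mm and 4 degrees of the hole's axis), tip beyond the far cheek, released and at rest. No bystander shifted over 30 mm or knocked over (y of pin_shoulder in the frame of fork_mouth above -0.002 m and distance between pin_shoulder and fork_mouth below 0.004 m and y of pin_tip in the frame of fork_exit above 0.01 m and angle between the z axis of pin and the y axis of valve, either way round below 0.07 rad and linear speed of pin below 0.01 m/s); the robot touches nothing.
It fails at once if one of the other pins is knocked over or shifted (distance of any of pin_short, pin_slim from where it was at the start of the episode above 0.03 m or angle between any of pin_short, pin_slim's own z axis and vertical above 0.7 rad).
It fails at once if a finished valve, the tub, the spanner, the tin or the mallet is shifted or tipped (distance of any of valve_a, valve_b, nut_tub, wrench, grease_tin, mallet from where it was at the start of the episode above 0.03 m or angle between any of valve_a, valve_b's own z axis and vertical above 0.7 rad).
It also fails if it takes over 67 s, if anything falls off the work surface, if the arm or the gripper's body presses on something with over 40 N, if the wrist force passes 120 N, or if a joint passes its speed limit or range.

ROBOT

A 7-joint arm with a two-finger parallel gripper is mounted at the origin on the work surface. World frame = base frame: x ahead of the robot, y to its left, z up, the work surface at z = 0. Lengths are in m, angles in rad, forces in N, time in s.
With the tool pointing down it reaches from about 0.35 to 0.9 m from the base axis. Payload 8.1 kg.
Tool frame: the origin (TCP) lies midway between the tips of the shut fingers; the grasp point (between the pads) lies 19 mm behind it; z points along the fingers, x is the direction in which the jaws open and shut, and the axes are right-handed (so a half turn about z gives the same grasp; the last joint's range is limited). The gripper opens to 92 mm and grips with 3 to 60 N. Pads are 19 mm wide; open, the fingers measure 130 mm over their backs; the gripper's body (75 mm by 190 mm) begins 47 mm behind the grasp point.
Start: joints at [-1.251, 0.434, 0.025, 1.573, -0.012, 1.134, -0.075], TCP at [0.256, 0.57, 0.227] pointing down, gripper open.
Joint ranges: [-2.62, 2.62], [-0.44, 2.09], [-1.27, 1.32], [0.08, 2.57], [-1.32, 4.46], [0.12, 2], [-2.74, 2.74]. Speed limits (rad/s): [2.22, 2.22, 3.01, 3.01, 3.14, 3.14, 3.14].

INTERFACE

Orientations are given as a rotation vector (axis times angle).
In Python, from cell import arm gives the robot as it stands.
- The arm moves only by the tool jog_arm, never from a script. Its argument "commands" is a list of rows, each an object with "translation": the shift along the tool's x, y, z in mm, a list of three; "turn": the turn, a rotation vector about the tool's x, y, z in rad, a list of three. A call has 1 to 12 rows; each row is the pose to reach, as a shift and turn from the pose commanded when the call began, along the tool's axes at that moment; what a row does not reach only later rows make up. A row lasts 1/12 s, in which the tool goes at most 41.7 mm and 7.16 degrees, less where a joint would pass 70% of its speed; a pose out of reach is approached as far as the arm can. A call with a gripper value outside its range is refused whole. "claw" is the closure, from -1 (fully open) to 1 (shut), so that 0 is half open, set as the call begins (left out, the last holds). The fingers move at their own pace and stop on an object; "grip_force" is the grip in N (left out, the last holds). Time passes only in rows, so rows that repeat a pose let the fingers close. It gives the time, the measured TCP pose, the force and the opening at its end, in the units of the state.
- arm.observe(): the state, without advancing time (a new reading comes with each control period).
- arm.get_image(name): name is "scene" or "top" or "wrist"; returns the picture (480x640x3 uint8, blue, green, red); there is no depth.
- arm.camera_info(name): a dict with "vertical_fov" (degrees; the focal length in pixels is half the picture's height over the tangent of half this angle, whatever the lens; pixels are square), "cx", "cy" (the principal point, pixels), "eye" and "rotation" of the camera in the world. Camera axes: x right, y up, looking along -z (the intrinsics and any distortion apply to the point x, -y, -z); pixel columns grow to the right and rows downward; lengths in m; the calibration is good to about 2 mm. A picture is of the moment at which its call begins: read the wrist's pose just before it. camera_info takes no time and is no camera call; for the wrist camera it gives the pose at the moment of the call.
- arm.sign_off(): hands the job in, once; it reports no verdict.
Trained networks look in the newest picture that a camera, given by its name, has taken for a name from the list of things; names that differ only in an ending like _2 or _b are one class to them, and where a whole thing is asked for, a point or a joint stands for the part that bears it (a point fixed in the world has none). Each returns a list of dicts, best first, with "confidence" (0 to 1); they miss things now and then, are a little off and sometimes report something else, mostly with a low value. They report only what shows in the picture. A call takes as long as a camera call. They do not tell look-alikes from the thing itself.
- arm.trace(camera, query): "region" (480x640 bool, what is visible of it) and "box" ([left, top, width, height] in pixels, round what is visible of it).
- arm.landmark_of(camera, query): "at" ([column, row] in pixels: a listed point, or the origin of a listed thing).
The state is a dict: "clock": time; "joints": joint angles; "dq": joint speeds; "joint_efforts": joint torques, N m; "position": TCP position; "ee_rot": TCP orientation; "force": force on the tool from outside, world axes, zero at the start; "ft_torque": the same for the moment, N m; "width": opening from 0.0 (shut) to 1.0 (fully open).
Only numpy, scipy, OpenCV 4.12 (cv2) and the standard library are available. Lean on these libraries where they do the work, as an engineer would, in place of code of your own. Each camera call takes 0.05 s, during which the arm holds its last target. There are 200 camera calls.

## Working session

There is one attempt and no reset: what is moved stays moved. The work goes in short steps, Python scripts to look and compute and a tool call to move; the robot and the scene stay as the last step left them, time stands still between calls to the robot, and variables do not carry over. Pictures are saved under pics/ and viewed, about 8 in all and at most 12, crops included, and the job is handed in when it is done.

Besides the shell and the picture viewer there is one more tool, called after "Call:" as a command line: name --argument value ..., lists and objects as JSON in quotes. jog_arm: Moves the arm, as the interface text tells. Its arguments: {"type":"object","properties":{"commands":{"type":"array","items":{"type":"object","properties":{"translation":{"type":"array","items":{"type":"number"}},"turn":{"type":"array","items":{"type":"number"}}}}},"claw":{"type":"number"},"grip_force":{"type":"number"}},"required":["commands"]}

```bash
ls; mkdir -p pics; python3 - <<'E'
from cell import arm
import cv2,numpy as np
s=arm.observe();print({k:np.round(v,3) for k,v in s.items()})
for c in("scene","top"):
    i=arm.camera_info(c);print(c,i)
    cv2.imwrite(f"pics/{c}0.png",arm.get_image(c))
    for q in("pin","pin_short","pin_slim","valve","fork_mouth","fork_exit","pin_tip"):
        print(c,q,[(np.round(d["at"],1),round(d["confidence"],2)) for d in arm.landmark_of(c,q)[:5]])
E
```

```text
pics
{'clock': np.float64(0.0), 'joints': array([-1.251,  0.435,  0.025,  1.574, -0.012,  1.134, -0.075]), 'dq': array([ 0.001,  0.   , -0.001,  0.001,  0.001, -0.001,  0.001]), 'joint_efforts': array([-0.0000e+00, -6.6784e+01,  9.8400e-01, -3.1446e+01, -6.1000e-02,
        4.3000e-02,  0.0000e+00]), 'position': array([0.256, 0.569, 0.226]), 'ee_rot': array([ 2.637e+00,  1.705e+00, -2.000e-03]), 'force': array([-0.221,  0.205, -0.595]), 'ft_torque': array([-0.036,  0.022,  0.011]), 'width': np.float64(1.001)}
scene {'vertical_fov': 57.56845754938409, 'cx': 322.2215713667929, 'cy': 239.85691803456925, 'eye': array([ 1.1058307 , -0.22972425,  0.9201748 ]), 'rotation': array([0.53452732, 0.33440616, 1.05888451])}
scene pin [(array([199.8, 378.3]), 0.78), (array([225.2, 364.6]), 0.72), (array([244. , 312.9]), 0.65), (array([219.7, 328.6]), 0.64)]
scene pin_short [(array([213.3, 290.9]), 0.64), (array([217.1, 327.8]), 0.29)]
scene pin_slim [(array([207.5, 311. ]), 0.47), (array([214.9, 242.6]), 0.46)]
scene valve [(array([275.4, 349.6]), 0.9), (array([314.1, 331.4]), 0.8), (array([368.7, 
[... 369 characters left out ...]
, 'eye': array([0.40679241, 0.02070079, 1.59186765]), 'rotation': array([ 0.08917519, -0.09382859, -1.55578879])}
top pin [(array([394.9, 221.1]), 0.63), (array([426.2, 187.1]), 0.6), (array([418.2, 220.4]), 0.57), (array([446.8, 187.4]), 0.41)]
top pin_short [(array([414. , 253.3]), 0.57), (array([235. , 239.3]), 0.18)]
top pin_slim [(array([397.8, 299.4]), 0.39)]
top valve [(array([349.8, 180.5]), 0.75), (array([254.9, 250.7]), 0.55), (array([388.4, 181.4]), 0.55)]
top fork_mouth [(array([253.8, 235.2]), 0.87)]
top fork_exit [(array([236.7, 236.5]), 0.55)]
top pin_tip [(array([428.1, 212.7]), 0.68), (array([431.9, 183.9]), 0.63), (array([453. , 184.4]), 0.5), (array([402.5, 217.9]), 0.48)]
```

View pics/scene0.png

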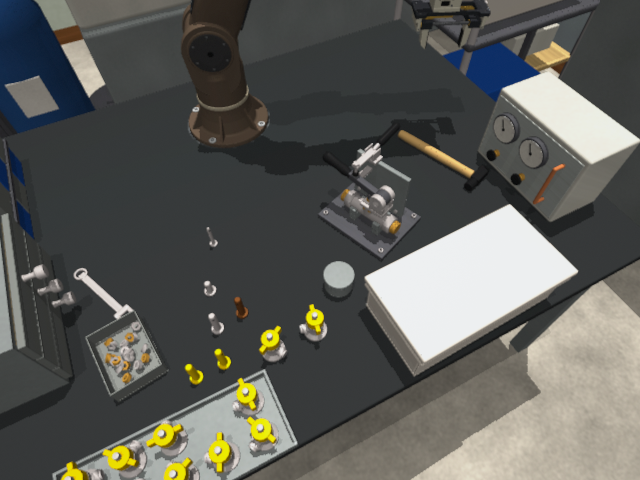

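View pics/top0.png

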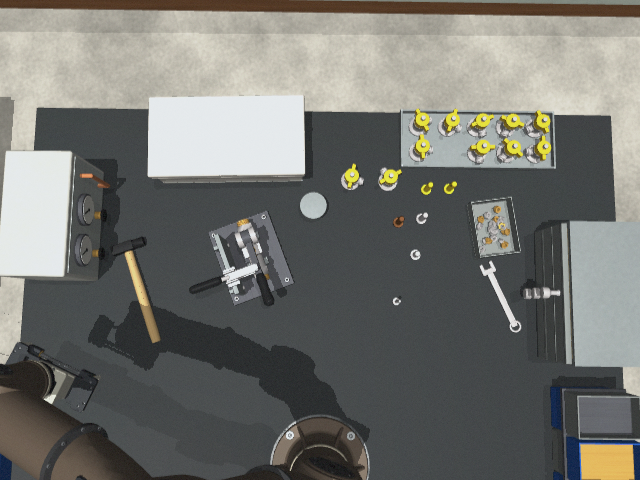

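The right pin is the tall, thick steel one: scene (217,327), top (420,219). The short pin is at top (415,254), the slim one at (397,300), and a brown look-alike at (398,222). The fixture's open side faces the pins. I'll triangulate next.

```bash
cat > h.py <<'E'
from cell import arm
import numpy as np, cv2
from scipy.spatial.transform import Rotation as R
def ray(c,px,i=None):
    i=i or arm.camera_info(c); f=240/np.tan(np.radians(i["vertical_fov"]/2))
    d=np.array([(px[0]-i["cx"])/f,-(px[1]-i["cy"])/f,-1.]); M=np.array(i["rotation"]); M=R.from_rotvec(M).as_matrix() if M.ndim==1 else M
    return np.array(i["eye"]),M@d
def at_z(c,px,z,i=None):
    e,d=ray(c,px,i); return e+d*(z-e[2])/d[2]
def tri(rs):
    A=0;b=0
    for e,d in rs:
        d=d/np.linalg.norm(d);P=np.eye(3)-np.outer(d,d);A=A+P;b=b+P@e
    return np.linalg.solve(A,b)
def proj(c,p,i=None):
    i=i or arm.camera_info(c); f=240/np.tan(np.radians(i["vertical_fov"]/2))
    q=R.from_rotvec(i["rotation"]).inv().apply(np.array(p)-i["eye"]); return np.array([i["cx"]-f*q[0]/q[2],i["cy"]+f*q[1]/q[2]])
def rel(pos,Rm,s=None):
    "target TCP pose -> shift (mm) and turn in the current tool frame"
    s=s or arm.observe(); C=R.from_rotvec(s["ee_rot"])
    return np.round(C.inv().apply(np.array(pos)-s["position"])*1000,1), np.round((C.inv()*R.from_matrix(Rm)).as_rotvec(),4)
E
python3 - <<'E'
from h import *
np.set_printoptions(precision=4,suppress=True)
print("pin0 top",at_z("top",(418.2,220.4),0),"scene",at_z("scene",(219.7,328.6),0))
print("tip top",at_z("top",(428.1,212.7),.071),"z0",at_z("top",(421,218),.04))
for n,t,s in(("short",(414,253.3),(213.3,290.9)),("slim",(397.8,299.4),(214.9,242.6))):print(n,at_z("top",t,0),at_z("scene",s,0))
print("mouth",tri([ray("top",(253.8,235.2)),ray("scene",(375.6,204.2))]),at_z("top",(253.8,235.2),.126),at_z("scene",(375.6,204.2),.126))
print("exit",at_z("top",(236.7,236.5),.126),at_z("scene",(383.5,189.8),.126))
P=[at_z("top",p,.014)[:2] for p in((208,232),(265,210),(294,281),(235,304))]
print("corners",P)
print("grip end",at_z("top",(268,303),.151), "brown",at_z("top",(398,223),.02),"valve_a",at_z("top",(389,182),.04))
img=cv2.imread("pics/scene0.png")[150:260,300:440];cv2.imwrite("pics/c1.png",np.hstack([cv2.resize(img,(560,440),interpolation=3)]))
i=arm.camera_info("wrist");print(i);s=arm.observe();C=R.from_rotvec(s["ee_rot"]);print("tool axes",C.as_matrix());print("cam in tool",C.inv().apply(i["eye"]-s["position"]),(C.inv()*R.from_rotvec(i["rotation"])).as_matrix())
E
```

```text
pin0 top [ 0.6435 -0.2618  0.    ] scene [ 0.6511 -0.2618  0.    ]
tip top [ 0.6536 -0.2752  0.071 ] z0 [ 0.6441 -0.2622  0.04  ]
short [ 0.5535 -0.2498  0.    ] [ 0.5539 -0.243   0.    ]
slim [ 0.4289 -0.2055  0.    ] [ 0.424  -0.1935  0.    ]
mouth [0.5832 0.1731 0.1194] [0.5819 0.1716 0.126 ] [0.5878 0.1706 0.126 ]
exit [0.5781 0.2142 0.126 ] [0.5587 0.2102 0.126 ]
corners [array([0.6023, 0.3064]), array([0.6643, 0.1546]), array([0.4739, 0.073 ]), array([0.411 , 0.2283])]
grip end [0.414  0.1305 0.151 ] brown [ 0.6328 -0.2039  0.02  ] valve_a [ 0.7403 -0.1774  0.04  ]
{'vertical_fov': 63.721626411149195, 'cx': 315.3728186047374, 'cy': 241.0056574924426, 'eye': array([0.1844, 0.6015, 0.3857]), 'rotation': array([-0.26  , -0.1686,  1.1386])}
tool axes [[ 0.4104  0.9119  0.    ]
 [ 0.9119 -0.4104  0.    ]
 [ 0.      0.     -1.    ]]
cam in tool [-0.0008 -0.0786 -0.1589] [[ 1.      0.0007 -0.0003]
 [ 0.0006 -0.9573 -0.2891]
 [-0.0005  0.2891 -0.9573]]
```

View pics/c1.png

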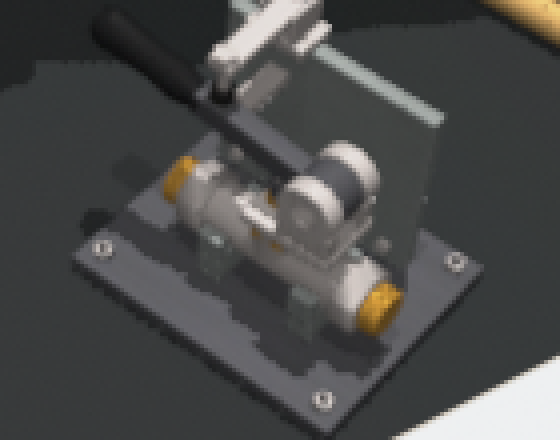

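```bash
cat >> h.py <<'E'
YAW=np.radians(22.5)
def Rt(yaw=YAW,lean=0):
    "tool x = valve x, tool down; lean>0 leans the body towards valve -y (fingers to +y)"
    b=np.array([[np.cos(yaw),np.sin(yaw),0],[np.sin(yaw),-np.cos(yaw),0],[0,0,-1.]])
    return b@R.from_euler("x",lean,degrees=True).as_matrix()
E
python3 - <<'E'
from h import *
print(rel((.645,-.262,.22),Rt())); print(Rt(lean=30)[:,2])
E
```

```text
(array([-599.3,  695.7,    6.7]), array([-0.    , -0.    ,  0.7552]))
[-0.19134172  0.46193977 -0.8660254 ]
```

Call:
jog_arm --commands '[{"translation": [0, 0, -40], "turn": [0, 0, 0]}, {"translation": [0, 0, -80], "turn": [0, 0, 0]}, {"translation": [-30, 35, -110], "turn": [0, 0, 0.12]}, {"translation": [-599, 696, -110], "turn": [0, 0, 0.755]}, {"translation": [-599, 696, -110], "turn": [0, 0, 0.755]}, {"translation": [-599, 696, -110], "turn": [0, 0, 0.755]}, {"translation": [-599, 696, -110], "turn": [0, 0, 0.755]}, {"translation": [-599, 696, -110], "turn": [0, 0, 0.755]}, {"translation": [-599, 696, -110], "turn": [0, 0, 0.755]}, {"translation": [-599, 696, -110], "turn": [0, 0, 0.755]}, {"translation": [-599, 696, -110], "turn": [0, 0, 0.755]}, {"translation": [-599, 696, -110], "turn": [0, 0, 0.755]}]' --claw 0 --grip_force 40

```text
clock: 1.8
position: [0.4305, 0.1966, 0.3329]
ee_rot: [-3.08, -0.613, -0.001]
force: [0.5, 0.7, 0.4]
width: 0.496
```

```bash
python3 - <<'E'
from h import *
s=arm.observe();print(s["clock"],s["position"],s["width"],s["joints"]);print(rel((.645,-.262,.22),Rt()))
E
```

```text
1.8 [0.43049902 0.19664469 0.33292966] 0.49601389383845135 [-0.87053809  0.09498619  0.36721001  1.77744279 -0.03605076  1.27471827
 -0.10125731]
(array([ 22.4, 505.9, 112.7]), array([-0.0005, -0.0009,  0.0004]))
```

```bash
python3 - <<'E'
from h import *
i=arm.camera_info("wrist")
cv2.imwrite("pics/w1.png",arm.get_image("wrist"))
for q in("fork_mouth","fork_exit","valve"):
    for d in arm.landmark_of("wrist",q)[:2]: print(q,np.round(d["at"]),d["confidence"],at_z("wrist",d["at"],.126 if q!="valve" else 0,i))
print(proj("wrist",(.587,.170,.126),i))
E
```

```text
fork_mouth [446. 291.] 0.59 [0.58746252 0.16805906 0.126     ]
fork_exit [453. 243.] 0.67 [0.56931467 0.21654603 0.126     ]
valve [397. 234.] 0.71 [0.55282789 0.1823504  0.        ]
[446.69369759 289.63834262]
```

Call:
jog_arm --commands '[{"translation": [22, 506, 50], "turn": [0, 0, 0]}, {"translation": [22, 506, 60], "turn": [0, 0, 0]}, {"translation": [22, 506, 70], "turn": [0, 0, 0]}, {"translation": [22, 506, 80], "turn": [0, 0, 0]}, {"translation": [22, 506, 90], "turn": [0, 0, 0]}, {"translation": [22, 506, 100], "turn": [0, 0, 0]}, {"translation": [22, 506, 113], "turn": [0, 0, 0]}, {"translation": [22, 506, 113], "turn": [0, 0, 0]}, {"translation": [22, 506, 113], "turn": [0, 0, 0]}, {"translation": [22, 506, 113], "turn": [0, 0, 0]}, {"translation": [22, 506, 113], "turn": [0, 0, 0]}, {"translation": [22, 506, 113], "turn": [0, 0, 0]}]'

```text
clock: 3.0
position: [0.6376, -0.2422, 0.2236]
ee_rot: [-3.079, -0.618, -0.0]
force: [1.1, -0.1, 0.6]
width: 0.504
```

Call:
jog_arm --commands '[{"translation": [0, 0, 0], "turn": [0, 0, 0]}, {"translation": [0, 0, 0], "turn": [0, 0, 0]}]'

```text
clock: 3.17
position: [0.6361, -0.2438, 0.2227]
ee_rot: [-3.081, -0.61, 0.005]
force: [0.5, -0.1, -0.5]
width: 0.501
```

```bash
python3 - <<'E'
from h import *
s=arm.observe();print(s["clock"],s["position"])
i=arm.camera_info("wrist")
cv2.imwrite("pics/w2.png",arm.get_image("wrist"))
for q,z in(("pin",0),("pin_tip",.071),("pin_shoulder",.007)):
    for d in arm.landmark_of("wrist",q)[:5]: print(q,np.round(d["at"]),d["confidence"],at_z("wrist",d["at"],z,i))
E
```

```text
3.1667 [ 0.63610238 -0.24377871  0.22272907]
pin [322. 230.] 0.92 [ 0.65062443 -0.26544516  0.        ]
pin [331. 170.] 0.9 [ 0.63547087 -0.20603173  0.        ]
pin [363. 321.] 0.69 [ 0.73260675 -0.34330666  0.        ]
pin [386. 273.] 0.57 [ 0.73157545 -0.28301296  0.        ]
pin_tip [400. 300.] 0.98 [ 0.72985097 -0.28011625  0.071     ]
pin_tip [322. 257.] 0.92 [ 0.65165038 -0.26954895  0.071     ]
pin_tip [338. 181.] 0.88 [ 0.63831797 -0.20535289  0.071     ]
pin_shoulder [320. 231.] 0.74 [ 0.64824704 -0.26493607  0.007     ]
pin_shoulder [388. 271.] 0.63 [ 0.73033598 -0.27765032  0.007     ]
pin_shoulder [364. 325.] 0.63 [ 0.73329038 -0.34466848  0.007     ]
pin_shoulder [333. 168.] 0.62 [ 0.6356257  -0.20285987  0.007     ]
```

View pics/w2.png

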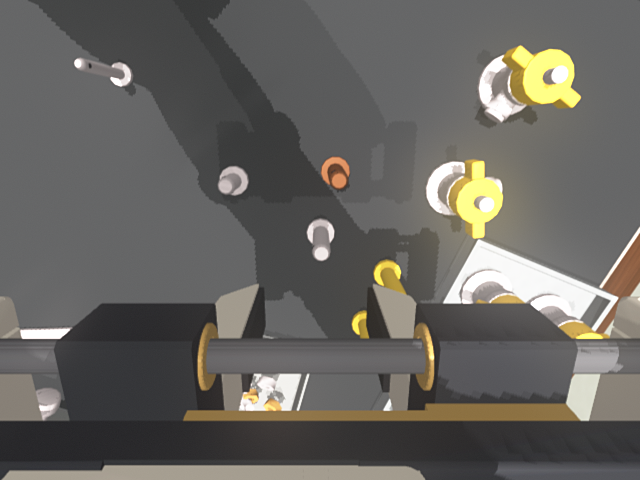

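```bash
python3 - <<'E'
from h import *
print(rel((.651,-.267,.1),Rt()),rel((.651,-.267,.028),Rt()))
E
```

```text
(array([  2.8,  30.2, 125.3]), array([-0.0009, -0.0011,  0.0032])) (array([  2.7,  30.3, 197.3]), array([-0.0009, -0.0011,  0.0032]))
```

Call:
jog_arm --commands '[{"translation": [3, 30, 30], "turn": [0, 0, 0]}, {"translation": [3, 30, 70], "turn": [0, 0, 0]}, {"translation": [3, 30, 110], "turn": [0, 0, 0]}, {"translation": [3, 30, 140], "turn": [0, 0, 0]}, {"translation": [3, 30, 170], "turn": [0, 0, 0]}, {"translation": [3, 30, 190], "turn": [0, 0, 0]}, {"translation": [3, 30, 197], "turn": [0, 0, 0]}, {"translation": [3, 30, 197], "turn": [0, 0, 0]}, {"translation": [3, 30, 197], "turn": [0, 0, 0]}]'

```text
clock: 4.12
position: [0.6512, -0.2687, 0.0294]
ee_rot: [3.08, 0.615, 0.002]
force: [0.1, -0.1, 0.6]
width: 0.501
```

Call:
jog_arm --commands '[{"translation": [0, 0, 0], "turn": [0, 0, 0]}, {"translation": [0, 0, 0], "turn": [0, 0, 0]}, {"translation": [0, 0, 0], "turn": [0, 0, 0]}, {"translation": [0, 0, 0], "turn": [0, 0, 0]}, {"translation": [0, 0, 0], "turn": [0, 0, 0]}, {"translation": [0, 0, 0], "turn": [0, 0, 0]}]' --claw 1 --grip_force 40

```text
clock: 4.62
position: [0.6505, -0.2695, 0.0285]
ee_rot: [3.081, 0.613, 0.001]
force: [-0.3, -0.5, 2.9]
width: 0.17
```

```bash
python3 - <<'E'
from h import *
s=arm.observe();print(s["clock"],s["position"],s["width"],s["force"])
E
```

```text
4.6167 [ 0.65050232 -0.26954779  0.02845699] 0.17011307419911412 [-0.27891335 -0.51876276  2.94693282]
```

```bash
python3 - <<'E'
from h import *
for p,l in(((.65,-.2695,.15),0),((.55,-.13,.15),-50),((.55,-.13,.06),-50),((.55,-.13,.031),-50)): print(rel(p,Rt(lean=l)))
print(Rt(lean=-50)[:,2])
E
```

```text
(array([  -0.4,   -0.2, -121.5]), array([ 0.0003, -0.0006,  0.0002]))
(array([ -39.3, -167.4, -121.6]), array([-8.723e-01, -7.000e-04, -0.000e+00]))
(array([ -39.4, -167.4,  -31.6]), array([-8.723e-01, -7.000e-04, -0.000e+00]))
(array([ -39.4, -167.4,   -2.6]), array([-8.723e-01, -7.000e-04, -0.000e+00]))
[ 0.29315252 -0.70773278 -0.64278761]
```

Call:
jog_arm --commands '[{"translation": [0, 0, -30], "turn": [0, 0, 0]}, {"translation": [0, 0, -65], "turn": [0, 0, 0]}, {"translation": [0, 0, -100], "turn": [0, 0, 0]}, {"translation": [0, 0, -122], "turn": [0, 0, 0]}, {"translation": [-8, -35, -122], "turn": [-0.12, 0, 0]}, {"translation": [-16, -70, -122], "turn": [-0.24, 0, 0]}, {"translation": [-24, -105, -122], "turn": [-0.36, 0, 0]}, {"translation": [-32, -140, -122], "turn": [-0.48, 0, 0]}, {"translation": [-39, -167, -122], "turn": [-0.6, 0, 0]}, {"translation": [-39, -167, -122], "turn": [-0.72, 0, 0]}, {"translation": [-39, -167, -122], "turn": [-0.84, 0, 0]}, {"translation": [-39, -167, -122], "turn": [-0.872, 0, 0]}]'

```text
clock: 5.62
position: [0.5504, -0.1302, 0.1501]
ee_rot: [2.448, 0.48, 0.151]
force: [0.6, -0.5, -4.1]
width: 0.171
```

```bash
python3 - <<'E'
from h import *
s=arm.observe();print(s["clock"],s["position"],s["width"],s["force"],s["joints"])
for z in(.06,.031):print(rel((.55,-.13,z),Rt(lean=-50)))
a=arm.get_image("scene");b=arm.get_image("wrist")
cv2.imwrite("pics/m3.png",np.hstack([cv2.resize(a[130:400,120:440],(426,360)),cv2.resize(b,(374,360))]))
E
```

```text
5.6167 [ 0.55042359 -0.13019485  0.15011373] 0.17111454322376074 [ 0.55339494 -0.46819729 -4.07691556] [-1.04237132  0.64547569  1.12012459  2.15759666  0.11130394  0.45508032
  0.21285396]
(array([  0.5, -55. ,  71.3]), array([-2.194e-01,  1.180e-02,  2.000e-04]))
(array([  0.7, -72.7,  94.4]), array([-2.194e-01,  1.180e-02,  2.000e-04]))
```

View pics/m3.png

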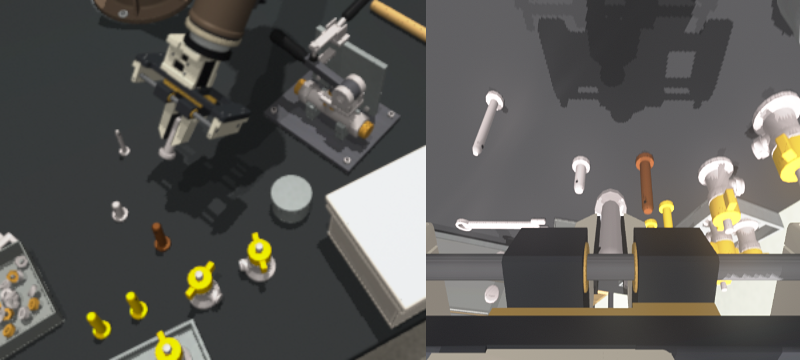

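Call:
jog_arm --commands '[{"translation": [0, 0, 0], "turn": [-0.1, 0, 0]}, {"translation": [0, 0, 0], "turn": [-0.22, 0, 0]}, {"translation": [0, 0, 0], "turn": [-0.22, 0, 0]}, {"translation": [0, 0, 0], "turn": [-0.22, 0, 0]}]'

```text
clock: 6.05
position: [0.5502, -0.1306, 0.1478]
ee_rot: [2.228, 0.448, 0.182]
force: [-0.3, -0.2, -0.1]
width: 0.161
```

```bash
cat > st.py <<'E'
from h import *
s=arm.observe();M=R.from_rotvec(s["ee_rot"]).as_matrix();yp=np.array([-np.sin(YAW),np.cos(YAW),0])
print(s["clock"],"pos",s["position"].round(4),"w",round(s["width"]*92,1),"F",s["force"].round(1),"q",s["joints"].round(2))
print("lean",np.degrees(np.arctan2(M[:,2]@yp,-M[2,2])).round(1),"yaw",np.degrees(np.arctan2(M[1,0],M[0,0])).round(1))
E
python3 - <<'E'
from st import *
t=np.arctan2(-M[:,2]@yp,-M[2,2]); z=.001+.014*np.sin(t)+(.0475-.019)*np.cos(t); print(np.degrees(t),z)
print(rel((.55,-.13,z),M))
E
```

```text
6.05 pos [ 0.5502 -0.1306  0.1478] w 14.9 F [-0.3 -0.2 -0.1] q [-1.18  0.89  1.23  2.22  0.12  0.35  0.08]
lean -50.2 yaw 22.2
50.16091276528026 0.030007912975406375
(array([  2.4, -90.8,  74.9]), array([ 0., -0., -0.]))
```

Call:
jog_arm --commands '[{"translation": [0, -22, 18], "turn": [0, 0, 0]}, {"translation": [0, -45, 37], "turn": [0, 0, 0]}, {"translation": [0, -67, 55], "turn": [0, 0, 0]}, {"translation": [0, -80, 66], "turn": [0, 0, 0]}, {"translation": [0, -87, 72], "turn": [0, 0, 0]}, {"translation": [0, -88, 73], "turn": [0, 0, 0]}, {"translation": [0, -88, 73], "turn": [0, 0, 0]}]'

```text
clock: 6.63
position: [0.5499, -0.1314, 0.036]
ee_rot: [2.237, 0.438, 0.191]
force: [0.3, 0.2, -1.6]
width: 0.166
```

```bash
python3 st.py
```

```text
6.6333 pos [ 0.5499 -0.1314  0.036 ] w 15.2 F [ 0.3  0.2 -1.6] q [-1.08  1.08  1.04  2.25  0.02  0.16 -0.03]
lean -49.8 yaw 21.9
```

Call:
jog_arm --commands '[{"translation": [0, -2, 1.7], "turn": [0, 0, 0]}, {"translation": [0, -4, 3.3], "turn": [0, 0, 0]}, {"translation": [0, -4, 3.3], "turn": [0, 0, 0]}]'

```text
clock: 6.88
position: [0.5498, -0.1309, 0.0303]
ee_rot: [2.234, 0.441, 0.191]
force: [0.4, 0.9, 2.0]
width: 0.162
```

Call:
jog_arm --commands '[{"translation": [0, 0, 0], "turn": [0, 0, 0]}, {"translation": [0, 0, 0], "turn": [0, 0, 0]}, {"translation": [0, 0, 0], "turn": [0, 0, 0]}, {"translation": [0, 0, 0], "turn": [0, 0, 0]}, {"translation": [0, 0, 0], "turn": [0, 0, 0]}, {"translation": [0, 0, 0], "turn": [0, 0, 0]}]' --claw 0.1

```text
clock: 7.38
position: [0.549, -0.1311, 0.0295]
ee_rot: [2.233, 0.442, 0.188]
force: [-0.5, -0.3, -0.1]
width: 0.448
```

```bash
python3 - <<'E'
from st import *
b=arm.get_image("wrist")
for q in("pin","pin_tip"):print(q,[(d["at"].round() if hasattr(d["at"],"round") else d["at"],d["confidence"]) for d in arm.landmark_of("wrist",q)[:3]])
cv2.imwrite("pics/w4.png",b)
E
```

```text
7.3833 pos [ 0.549  -0.1311  0.0295] w 41.2 F [-0.5 -0.3 -0.1] q [-1.08  1.09  1.04  2.25  0.02  0.15 -0.03]
lean -50.0 yaw 22.0
pin [([319.6, 280.4], 0.74)]
pin_tip [([318.1, 195.1], 0.91)]
```

View pics/w4.png

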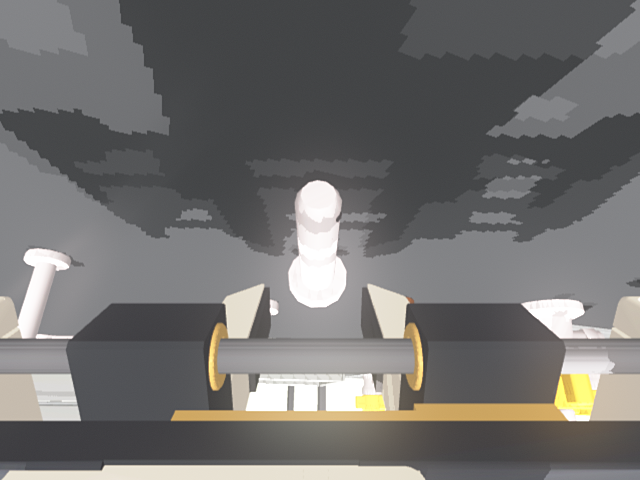

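```bash
python3 - <<'E'
from st import *
print(rel((.549,-.131,.11),M));print(rel((.557,-.151,.2),Rt(lean=12)))
E
```

```text
7.5333 pos [ 0.549  -0.1312  0.0295] w 41.1 F [ 0.7 -0.7 -0.4] q [-1.08  1.09  1.04  2.25  0.02  0.15 -0.03]
lean -50.0 yaw 22.0
(array([ -1. ,  61.6, -51.9]), array([0., 0., 0.]))
(array([ -2.3, 144.3, -93.2]), array([ 1.0819,  0.0157, -0.0036]))
```

Call:
jog_arm --commands '[{"translation": [0, 15, -13], "turn": [0, 0, 0]}, {"translation": [0, 35, -30], "turn": [0, 0, 0]}, {"translation": [-1, 62, -52], "turn": [0, 0, 0]}, {"translation": [-2, 90, -70], "turn": [0.12, 0, 0]}, {"translation": [-2, 115, -80], "turn": [0.24, 0.005, 0]}, {"translation": [-2, 144, -93], "turn": [0.36, 0.005, 0]}, {"translation": [-2, 144, -93], "turn": [0.48, 0.007, 0]}, {"translation": [-2, 144, -93], "turn": [0.6, 0.01, 0]}, {"translation": [-2, 144, -93], "turn": [0.72, 0.01, 0]}, {"translation": [-2, 144, -93], "turn": [0.84, 0.012, 0]}, {"translation": [-2, 144, -93], "turn": [0.96, 0.014, 0]}, {"translation": [-2, 144, -93], "turn": [1.082, 0.016, -0.004]}]'

```text
clock: 8.53
position: [0.5579, -0.1502, 0.2015]
ee_rot: [-3.001, -0.597, 0.02]
force: [0.3, -0.1, -0.7]
width: 0.453
```

Call:
jog_arm --commands '[{"translation": [0, 0, 0], "turn": [0, 0, 0]}, {"translation": [0, 0, 0], "turn": [0, 0, 0]}, {"translation": [0, 0, 0], "turn": [0, 0, 0]}]'

```text
clock: 8.78
position: [0.5568, -0.1512, 0.1991]
ee_rot: [-3.009, -0.594, 0.028]
force: [0.6, 0.9, 1.4]
width: 0.449
```

```bash
python3 - <<'E'
from st import *
i=arm.camera_info("wrist");b=arm.get_image("wrist")
for q,z in(("pin",.0145),("pin_tip",.0085),("pin_shoulder",.014)):
  for d in arm.landmark_of("wrist",q)[:2]:print(q,d["at"],d["confidence"],at_z("wrist",d["at"],z,i))
cv2.imwrite("pics/w5.png",b)
E
```

```text
8.7833 pos [ 0.5568 -0.1512  0.1991] w 41.4 F [0.6 0.9 1.4] q [-0.25  0.46  0.66  1.72 -0.37  1.13  0.93]
lean 4.4 yaw 22.3
pin [321.7, 216.7] 0.61 [ 0.55637756 -0.13882971  0.0145    ]
pin [369.9, 305.8] 0.47 [ 0.63227892 -0.20109467  0.0145    ]
pin_tip [316.5, 135.8] 0.64 [ 0.52475665 -0.07437484  0.0085    ]
pin_shoulder [319.5, 207.6] 0.92 [ 0.55136296 -0.13193663  0.014     ]
pin_shoulder [374.3, 307.6] 0.53 [ 0.63708869 -0.20132408  0.014     ]
```

View pics/w5.png

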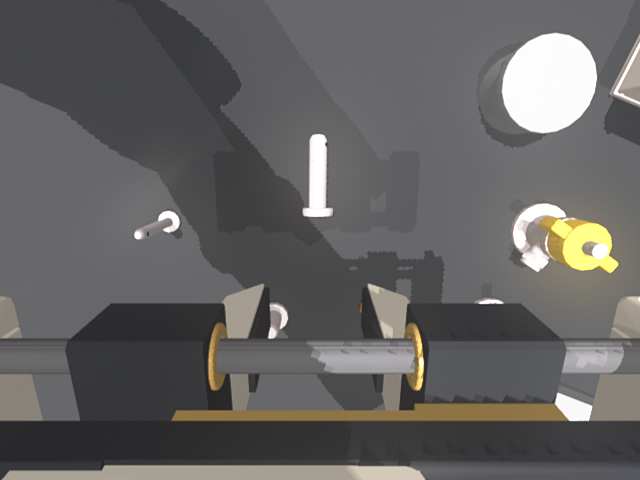

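```bash
python3 - <<'E'
from st import *
i=arm.camera_info("wrist")
a,b,c=[at_z("wrist",p,z,i) for p,z in(((318,215),.010),((318,208),.014),((318.5,135.5),.0085))]
print(a,b,c); u=(c-b)[:2];print(np.linalg.norm(u),"yaw",np.degrees(np.arctan2(u[1],u[0]))-90)
u/=np.linalg.norm(u); sh=b[:2]; g=np.r_[sh+u*.015,.0125]
Rg=Rt(lean=8); zt=Rg[:,2]; L=(.0125-.0035)/-zt[2]; T=g+L*zt
print("grasp",g,"TCP",T,L); print(rel(T+[0,0,.06],Rg),rel(T,Rg))
E
```

```text
8.9833 pos [ 0.5573 -0.1486  0.1994] w 41.5 F [-0.6  0.2 -0.6] q [-0.25  0.46  0.66  1.72 -0.37  1.13  0.94]
lean 4.4 yaw 22.6
[ 0.55354219 -0.13653234  0.01      ] [ 0.55082052 -0.13004732  0.014     ] [ 0.52656958 -0.07077555  0.0085    ]
0.06404100609259375 yaw 22.251844181352155
grasp [ 0.54514035 -0.11616439  0.0125    ] TCP [ 0.5446563  -0.11499581  0.0035    ] 0.009088448152667565
(array([  1.6, -25.3, 138.2]), array([0.0627, 0.0029, 0.0016])) (array([  1.8, -20.7, 198. ]), array([0.0627, 0.0029, 0.0016]))
```

Call:
jog_arm --commands '[{"translation": [0.5, -8, 40], "turn": [0.02, 0, 0]}, {"translation": [1, -16, 80], "turn": [0.04, 0.002, 0]}, {"translation": [1.5, -25, 115], "turn": [0.063, 0.003, 0.002]}, {"translation": [1.6, -25, 138], "turn": [0.063, 0.003, 0.002]}, {"translation": [1.7, -23, 165], "turn": [0.063, 0.003, 0.002]}, {"translation": [1.8, -21.5, 185], "turn": [0.063, 0.003, 0.002]}, {"translation": [1.8, -21, 194], "turn": [0.063, 0.003, 0.002]}, {"translation": [1.8, -21, 196], "turn": [0.063, 0.003, 0.002]}, {"translation": [1.8, -21, 197], "turn": [0.063, 0.003, 0.002]}, {"translation": [1.8, -21, 197], "turn": [0.063, 0.003, 0.002]}]'

```text
clock: 9.82
position: [0.5455, -0.1168, 0.0058]
ee_rot: [-2.948, -0.582, 0.038]
force: [-0.8, -0.4, 1.0]
width: 0.452
```

```bash
python3 st.py
```

```text
9.8167 pos [ 0.5455 -0.1168  0.0058] w 41.6 F [-0.8 -0.4  1. ] q [-0.14  0.69  0.49  1.9  -0.6   0.8   1.12]
lean 8.0 yaw 22.3
```

Call:
jog_arm --commands '[{"translation": [0, -1.5, 2], "turn": [0, 0, 0]}, {"translation": [0, -1.5, 2], "turn": [0, 0, 0]}]'

```text
clock: 9.98
position: [0.5446, -0.1151, 0.0039]
ee_rot: [-2.948, -0.581, 0.038]
force: [-0.7, 0.8, 0.5]
width: 0.446
```

Call:
jog_arm --commands '[{"translation": [0, 0, 0], "turn": [0, 0, 0]}, {"translation": [0, 0, 0], "turn": [0, 0, 0]}, {"translation": [0, 0, 0], "turn": [0, 0, 0]}, {"translation": [0, 0, 0], "turn": [0, 0, 0]}, {"translation": [0, 0, 0], "turn": [0, 0, 0]}, {"translation": [0, 0, 0], "turn": [0, 0, 0]}]' --claw 1 --grip_force 50

```text
clock: 10.48
position: [0.5441, -0.1155, 0.0031]
ee_rot: [-2.948, -0.58, 0.04]
force: [-0.2, -0.9, 1.8]
width: 0.157
```

```bash
python3 - <<'E'
from st import *
G=M # pin pitched 5deg tip-down in this pose -> L_ins = lean+5.4
print("mid above", rel((.60,.06,.20),Rt(lean=13.5)))
E
```

```text
10.4833 pos [ 0.5441 -0.1155  0.0031] w 14.5 F [-0.2 -0.9  1.8] q [-0.14  0.69  0.49  1.9  -0.6   0.79  1.12]
lean 8.0 yaw 22.3
mid above (array([ 118.3, -167.2, -175.3]), array([ 0.0959, -0.0012, -0.0039]))
```

```bash
python3 - <<'E'
from st import *
print(rel((.5441,-.1155,.12),M),rel((.618,.095,.13),Rt(lean=13.5)))
E
```

```text
10.4833 pos [ 0.5441 -0.1155  0.0031] w 14.5 F [-0.2 -0.9  1.8] q [-0.14  0.69  0.49  1.9  -0.6   0.79  1.12]
lean 8.0 yaw 22.3
(array([   0. ,  -16.2, -115.8]), array([-0.,  0.,  0.])) (array([ 148.2, -182.8, -102.4]), array([ 0.0959, -0.0012, -0.0039]))
```

Call:
jog_arm --commands '[{"translation": [0, -4, -30], "turn": [0, 0, 0]}, {"translation": [0, -9, -65], "turn": [0, 0, 0]}, {"translation": [0, -14, -100], "turn": [0, 0, 0]}, {"translation": [20, -40, -115], "turn": [0.03, 0, 0]}, {"translation": [45, -65, -115], "turn": [0.06, 0, 0]}, {"translation": [65, -90, -113], "turn": [0.096, 0, -0.004]}, {"translation": [85, -112, -110], "turn": [0.096, 0, -0.004]}, {"translation": [105, -135, -108], "turn": [0.096, 0, -0.004]}, {"translation": [125, -158, -105], "turn": [0.096, 0, -0.004]}, {"translation": [140, -174, -103], "turn": [0.096, 0, -0.004]}, {"translation": [148, -183, -102], "turn": [0.096, 0, -0.004]}, {"translation": [148, -183, -102], "turn": [0.096, 0, -0.004]}]'

```text
clock: 11.48
position: [0.6178, 0.0988, 0.1291]
ee_rot: [-2.851, -0.574, 0.067]
force: [0.0, -0.5, -0.4]
width: 0.158
```

```bash
python3 - <<'E'
from st import *
i=arm.camera_info("wrist");b=arm.get_image("wrist")
for c in("wrist","scene","top"):
  for q in("fork_mouth","fork_exit","pin_tip","pin","pin_shoulder"):
    for d in arm.landmark_of(c,q)[:2]:
        print(c,q,d["at"],round(d["confidence"],2),at_z(c,d["at"],.13 if "pin" in q else .126,i if c=="wrist" else None).round(4))
cv2.imwrite("pics/w6.png",b);cv2.imwrite("pics/s6.png",arm.get_image("scene"))
E
```

```text
11.4833 pos [0.6178 0.0988 0.1291] w 14.5 F [ 0.  -0.5 -0.4] q [-0.44  0.62  0.52  1.66 -0.58  1.11  0.71]
lean 13.6 yaw 22.8
wrist fork_mouth [312.0, 134.5] 0.75 [0.5861 0.1689 0.126 ]
wrist fork_mouth [316.5, 24.6] 0.23 [0.5694 0.2139 0.126 ]
wrist fork_exit [317.7, 26.0] 0.57 [0.5701 0.2136 0.126 ]
wrist pin_tip [314.5, 206.0] 0.56 [0.5995 0.1397 0.13  ]
wrist pin [314.9, 368.8] 0.6 [0.6282 0.0717 0.13  ]
scene fork_mouth [374.6, 202.9] 0.81 [0.5834 0.1706 0.126 ]
scene fork_exit [384.9, 193.3] 0.56 [0.5695 0.2074 0.126 ]
scene pin_tip [187.4, 364.9] 0.63 [ 0.7554 -0.3341  0.13  ]
scene pin_tip [238.9, 298.0] 0.61 [ 0.6709 -0.2007  0.13  ]
scene pin [225.4, 363.9] 0.75 [ 0.7858 -0.2714  0.13  ]
scene pin [245.3, 247.8] 0.69 [ 0.5638 -0.1446  0.13  ]
scene pin_shoulder [244.4, 241.4] 0.75 [ 0.5472 -0.1401  0.13  ]
scene pin_shoulder [225.4, 363.3] 0.57 [ 0.7847 -0.271   0.13  ]
top fork_mouth [253.8, 235.2] 0.87 [0.5819 0.1716 0.126 ]
top fork_exit [236.7, 236.5] 0.55 [0.5781 0.2142 0.126 ]
top pin_tip [428.1, 212.7] 0.68 [ 0.644  -0.2637  0.13  ]
top pin_tip [431.9, 183.9] 0.63 [ 0.7175 -0.274   0.13  ]
top pin [394.9, 221.1] 0.63 [ 0.6216 -0.1805  0.13  ]
top pin [426.2, 187.1] 0.6 [ 0.7092 -0.2595  0.13  ]
top pin_shoulder [419.2, 219.5] 0.68 [ 0.6265 -0.2413  0.13  ]
top pin_shoulder [428.0, 187.3] 0.49 [ 0.7087 -0.264   0.13  ]
```

View pics/w6.png

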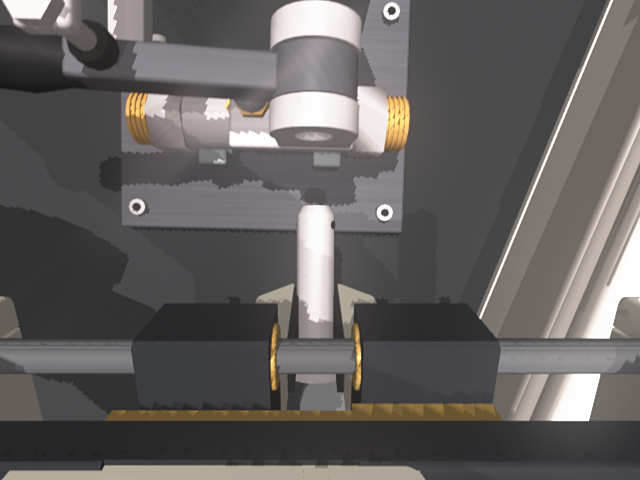

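```bash
python3 - <<'E'
from st import *
b=cv2.imread("pics/w6.png");a=cv2.imread("pics/s6.png")
i=arm.camera_info("wrist")
B=[at_z("wrist",p,.014,i)[:2] for p in((137,206.5),(384.5,212.5),(391.5,11))]
for u in(B[1]-B[0],):print("yaw bolts x",np.degrees(np.arctan2(u[1],u[0])),np.linalg.norm(u))
u=B[2]-B[1];print("yaw bolts y",np.degrees(np.arctan2(u[1],u[0]))-90,np.linalg.norm(u))
C=[at_z("wrist",p,.014,i)[:2] for p in((123,229),(402,233.5))];u=C[1]-C[0];print("edge",np.degrees(np.arctan2(u[1],u[0])),np.linalg.norm(u))
print("bolt mid",(B[0]+B[1])/2)
x=cv2.resize(b[0:240,250:380],(390,600)[::1] if 0 else (325,600),interpolation=3)
y=cv2.resize(a[150:250,310:430],(475,396),interpolation=3);y=np.vstack([y,np.zeros((204,475,3),np.uint8)])
cv2.imwrite("pics/c7.png",np.hstack([x,y]))
E
```

```text
12.3333 pos [0.6177 0.0953 0.1296] w 14.6 F [-0.  -0.4 -0.2] q [-0.44  0.61  0.52  1.66 -0.58  1.11  0.71]
lean 13.5 yaw 22.5
yaw bolts x 21.088730539192593 0.1843413862704577
yaw bolts y 21.069809314602566 0.14544131930692697
edge 21.548212936718468 0.208460095757807
bolt mid [0.56199927 0.12196   ]
```

View pics/c7.png

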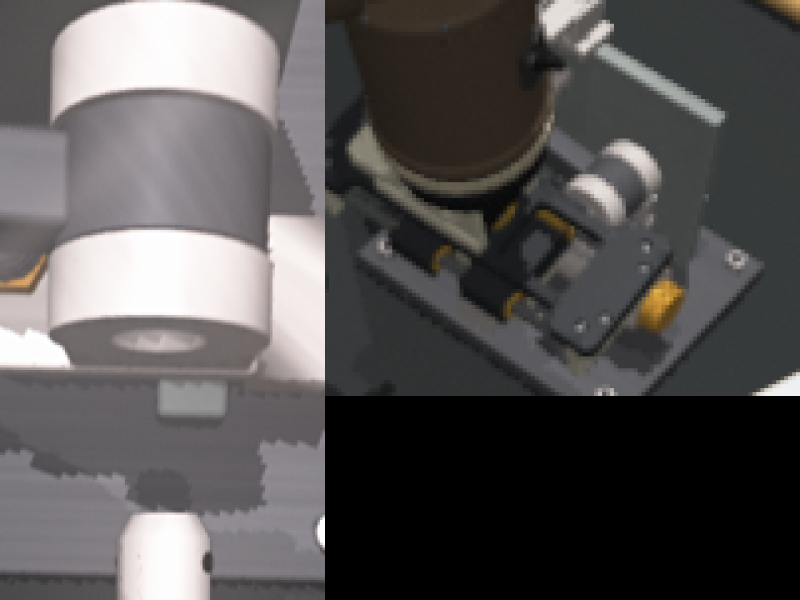

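```bash
python3 - <<'E'
from h import *
# pose at picture time
s=dict(position=np.array([.6178,.0988,.1291]),ee_rot=np.array([-2.851,-.574,.067]))
C=R.from_rotvec(s["ee_rot"]); n=arm.observe(); j=arm.camera_info("wrist"); Cn=R.from_rotvec(n["ee_rot"])
i=dict(j); i["eye"]=s["position"]+C.apply(Cn.inv().apply(j["eye"]-n["position"])); i["rotation"]=(C*Cn.inv()*R.from_rotvec(j["rotation"])).as_rotvec()
h=at_z("wrist",(313.2,135.2),.126,i); t=at_z("wrist",(315.6,206),.138,i); m=at_z("wrist",(316.3,270),.138,i)
f=lambda p:C.inv().apply(p-s["position"])*1000
print("hole",h,f(h),"tip",t,f(t),"mid",f(m))
ya=np.radians(21.6); X=np.array([np.cos(ya),np.sin(ya),0]);Y=np.array([-np.sin(ya),np.cos(ya),0])
dx=-f(t)[0]/1000; H=h+dx*X; print("H",H,"tip gap mm",(H-t)@Y*1000)
Rg=Rt(ya,13.4)
for gap in(.006,):
    g=H-Y*(gap+.049); g[2]=.126; T=g+.0095*Rg[:,2]; print(T,rel(T,Rg),n["clock"])
E
```

```text
hole [0.58671914 0.16877914 0.126     ] [ -1.59038234 -73.6847091   20.9938883 ] tip [0.60012344 0.13954719 0.138     ] [ -0.52759968 -45.26095858   1.78079639] mid [ -0.24543249 -18.76555219  -4.62165032]
H [0.58720969 0.16897336 0.126     ] tip gap mm 32.11362951278942
[0.60664608 0.11988265 0.11675863] (array([ -0.8, -23.2,  18.7]), array([-0.0018,  0.0026,  0.0157])) 12.3333
```

Call:
jog_arm --commands '[{"translation": [0, -5, 6], "turn": [0, 0, 0]}, {"translation": [-0.8, -12, 12], "turn": [-0.002, 0.003, 0.016]}, {"translation": [-0.8, -18, 16], "turn": [-0.002, 0.003, 0.016]}, {"translation": [-0.8, -23, 18.7], "turn": [-0.002, 0.003, 0.016]}, {"translation": [-0.8, -23, 18.7], "turn": [-0.002, 0.003, 0.016]}, {"translation": [-0.8, -23, 18.7], "turn": [-0.002, 0.003, 0.016]}, {"translation": [-0.8, -23, 18.7], "turn": [-0.002, 0.003, 0.016]}, {"translation": [-0.8, -23, 18.7], "turn": [-0.002, 0.003, 0.016]}]'

```text
clock: 13.0
position: [0.6071, 0.1192, 0.117]
ee_rot: [-2.86, -0.544, 0.063]
force: [-0.1, -0.8, -1.3]
width: 0.159
```

```bash
python3 - <<'E'
from st import *
i=arm.camera_info("wrist");b=arm.get_image("wrist")
cv2.imwrite("pics/c8.png",cv2.resize(b[20:300,240:390],(321*1,600),interpolation=3))
E
```

```text
13.0 pos [0.6071 0.1192 0.117 ] w 14.7 F [-0.1 -0.8 -1.3] q [-0.48  0.61  0.52  1.7  -0.59  1.06  0.68]
lean 13.4 yaw 21.5
```

View pics/c8.png

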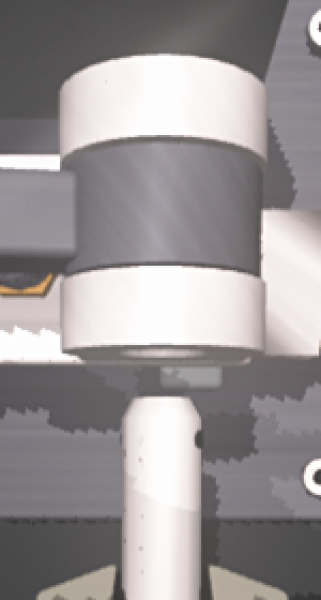

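Call:
jog_arm --commands '[{"translation": [0.5, -1.9, 0.5], "turn": [0, 0, 0]}, {"translation": [0.5, -3.9, 0.9], "turn": [0, 0, 0]}, {"translation": [0.5, -5.8, 1.4], "turn": [0, 0, 0]}, {"translation": [0.5, -7.8, 1.9], "turn": [0, 0, 0]}, {"translation": [0.5, -9.7, 2.3], "turn": [0, 0, 0]}, {"translation": [0.5, -11.7, 2.8], "turn": [0, 0, 0]}, {"translation": [0.5, -13.6, 3.2], "turn": [0, 0, 0]}, {"translation": [0.5, -13.6, 3.2], "turn": [0, 0, 0]}]'

```text
clock: 13.72
position: [0.6018, 0.1335, 0.1168]
ee_rot: [-2.859, -0.546, 0.064]
force: [-0.1, -0.3, -1.6]
width: 0.156
```

```bash
python3 st.py
```

```text
13.7167 pos [0.6018 0.1335 0.1168] w 14.3 F [-0.1 -0.3 -1.6] q [-0.51  0.61  0.52  1.71 -0.59  1.05  0.66]
lean 13.4 yaw 21.6
```

No resistance, so I'll continue in small steps.

Call:
jog_arm --commands '[{"translation": [0, -1.9, 0.5], "turn": [0, 0, 0]}, {"translation": [0, -3.9, 0.9], "turn": [0, 0, 0]}, {"translation": [0, -5.8, 1.4], "turn": [0, 0, 0]}, {"translation": [0, -7.8, 1.9], "turn": [0, 0, 0]}, {"translation": [0, -9.7, 2.3], "turn": [0, 0, 0]}, {"translation": [0, -11.7, 2.8], "turn": [0, 0, 0]}, {"translation": [0, -11.7, 2.8], "turn": [0, 0, 0]}]'

```text
clock: 14.3
position: [0.5974, 0.1447, 0.1167]
ee_rot: [-2.859, -0.546, 0.064]
force: [-0.1, 0.6, -2.3]
width: 0.159
```

```bash
python3 - <<'E'
from st import *
b=arm.get_image("wrist")
cv2.imwrite("pics/c9.png",cv2.resize(b[20:300,240:390],(321*1,600),interpolation=3))
E
```

```text
14.3 pos [0.5974 0.1447 0.1167] w 14.6 F [-0.1  0.6 -2.3] q [-0.53  0.6   0.52  1.72 -0.59  1.05  0.64]
lean 13.4 yaw 21.6
```

View pics/c9.png

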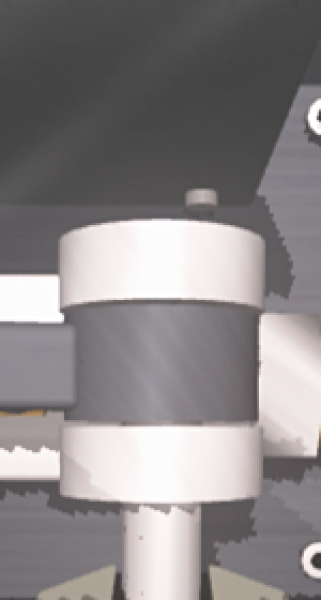

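Call:
jog_arm --commands '[{"translation": [0, -1.9, 0.5], "turn": [0, 0, 0]}, {"translation": [0, -3.9, 0.9], "turn": [0, 0, 0]}, {"translation": [0, -5.8, 1.4], "turn": [0, 0, 0]}, {"translation": [0, -7.8, 1.9], "turn": [0, 0, 0]}, {"translation": [0, -8.8, 2.1], "turn": [0, 0, 0]}, {"translation": [0, -8.8, 2.1], "turn": [0, 0, 0]}]'

```text
clock: 14.85
position: [0.5941, 0.1529, 0.1167]
ee_rot: [-2.859, -0.546, 0.064]
force: [0.0, -0.3, -1.6]
width: 0.16
```

```bash
python3 - <<'E'
from st import *
ya=np.radians(21.6);Y=np.array([-np.sin(ya),np.cos(ya),0]);H=np.array([.5872,.169,.126])
g=s["position"]-.0095*M[:,2]; print("grip rel mouth",(g-H)@Y*1000, g)
E
```

```text
14.85 pos [0.5941 0.1529 0.1167] w 14.7 F [ 0.  -0.3 -1.6] q [-0.54  0.6   0.51  1.72 -0.59  1.04  0.63]
lean 13.4 yaw 21.6
grip rel mouth -19.73863750087866 [0.59493862 0.15083449 0.12598383]
```

Call:
jog_arm --commands '[{"translation": [0, -1.9, 0.5], "turn": [0, 0, 0]}, {"translation": [0, -3.9, 0.9], "turn": [0, 0, 0]}, {"translation": [0, -5.3, 1.3], "turn": [0, 0, 0]}, {"translation": [0, -6.3, 1.5], "turn": [0, 0, 0]}, {"translation": [0, -6.3, 1.5], "turn": [0, 0, 0]}]'

```text
clock: 15.27
position: [0.5918, 0.1588, 0.1168]
ee_rot: [-2.86, -0.545, 0.063]
force: [0.4, -0.3, 0.2]
width: 0.162
```

```bash
python3 st.py
```

```text
15.2667 pos [0.5918 0.1588 0.1168] w 14.9 F [ 0.4 -0.3  0.2] q [-0.55  0.59  0.51  1.73 -0.6   1.04  0.62]
lean 13.4 yaw 21.6
```

Call:
jog_arm --commands '[{"translation": [0, 0, 0], "turn": [0, 0, 0]}, {"translation": [0, 0, 0], "turn": [0, 0, 0]}, {"translation": [0, 0, 0], "turn": [0, 0, 0]}, {"translation": [0, 0, 0], "turn": [0, 0, 0]}, {"translation": [0, 0, 0], "turn": [0, 0, 0]}, {"translation": [0, 0, -8], "turn": [0, 0, 0]}, {"translation": [0, 0, -20], "turn": [0, 0, 0]}, {"translation": [0, 0, -40], "turn": [0, 0, 0]}, {"translation": [0, 0, -55], "turn": [0, 0, 0]}, {"translation": [0, 0, -55], "turn": [0, 0, 0]}]' --claw 0

```text
clock: 16.1
position: [0.5991, 0.1452, 0.1746]
ee_rot: [-2.861, -0.544, 0.055]
force: [0.8, -0.3, -0.4]
width: 0.502
```

```bash
python3 - <<'E'
from st import *
i=arm.camera_info("wrist");b=arm.get_image("wrist");cv2.imwrite("pics/w10.png",b)
for q in("pin","pin_shoulder","fork_mouth"):
    for d in arm.landmark_of("wrist",q)[:2]: print(q,d["at"],round(d["confidence"],2),at_z("wrist",d["at"],.126,i))
ya=np.radians(21.6);Y=np.array([-np.sin(ya),np.cos(ya),0]);H=np.array([.5872,.169,.126])
for y,z in((-.065,.172),(-.065,.124),(-.047,.124),(-.016,.124)):
    T=H+Y*y;T[2]=z;print(y,rel(T,Rt(ya,13.4)))
E
```

```text
16.1 pos [0.5991 0.1452 0.1746] w 46.2 F [ 0.8 -0.3 -0.4] q [-0.55  0.54  0.55  1.66 -0.55  1.14  0.58]
lean 13.3 yaw 21.5
pin [311.7, 302.5] 0.63 [0.60024542 0.13527467 0.126     ]
pin_shoulder [310.1, 292.0] 0.74 [0.59713761 0.14066436 0.126     ]
fork_mouth [310.0, 243.5] 0.58 [0.58681814 0.16685184 0.126     ]
-0.065 (array([ -0.2,  39.4, -11.3]), array([-0.0002, -0.0001, -0.0003]))
-0.065 (array([-0.2, 50.6, 35.4]), array([-0.0002, -0.0001, -0.0003]))
-0.047 (array([-0.2, 33.1, 39.6]), array([-0.0002, -0.0001, -0.0003]))
-0.016 (array([-0.2,  2.9, 46.8]), array([-0.0002, -0.0001, -0.0003]))
```

View pics/w10.png

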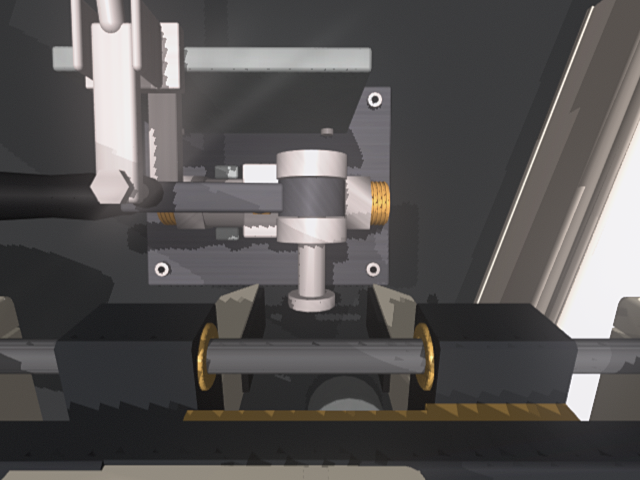

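Call:
jog_arm --commands '[{"translation": [0, 20, -11], "turn": [0, 0, 0]}, {"translation": [0, 39, -11], "turn": [0, 0, 0]}, {"translation": [0, 39, -11], "turn": [0, 0, 0]}, {"translation": [0, 39, -11], "turn": [0, 0, 0]}, {"translation": [0, 43, 5], "turn": [0, 0, 0]}, {"translation": [0, 48, 25], "turn": [0, 0, 0]}, {"translation": [0, 50.6, 35.4], "turn": [0, 0, 0]}, {"translation": [0, 46, 36.5], "turn": [0, 0, 0]}, {"translation": [0, 40, 38], "turn": [0, 0, 0]}, {"translation": [0, 35, 39.2], "turn": [0, 0, 0]}, {"translation": [0, 35, 39.2], "turn": [0, 0, 0]}]' --claw 1

```text
clock: 17.22
position: [0.6058, 0.1255, 0.125]
ee_rot: [-2.858, -0.548, 0.062]
force: [-0.3, 0.7, 0.4]
width: 0.002
```

Call:
jog_arm --commands '[{"translation": [0, -1.9, 0.5], "turn": [0, 0, 0]}, {"translation": [0, -3.9, 0.9], "turn": [0, 0, 0]}, {"translation": [0, -5.8, 1.4], "turn": [0, 0, 0]}, {"translation": [0, -7.8, 1.9], "turn": [0, 0, 0]}, {"translation": [0, -9.7, 2.3], "turn": [0, 0, 0]}, {"translation": [0, -11.7, 2.8], "turn": [0, 0, 0]}]'

```text
clock: 17.72
position: [0.6034, 0.1315, 0.125]
ee_rot: [-2.864, -0.542, 0.058]
force: [4.5, -10.4, 6.1]
width: 0.004
```

```bash
python3 - <<'E'
from st import *
ya=np.radians(21.6);Y=np.array([-np.sin(ya),np.cos(ya),0]);H=np.array([.5872,.169,.126]);print((s["position"]-H)@Y*1000)
i=arm.camera_info("wrist");arm.get_image("wrist")
for q in("pin","pin_shoulder","fork_mouth"):
    for d in arm.landmark_of("wrist",q)[:1]: print(q,d["at"],round(d["confidence"],2),(at_z("wrist",d["at"],.126,i)-H)@Y*1000)
E
```

```text
17.7167 pos [0.6034 0.1315 0.125 ] w 0.4 F [  4.5 -10.4   6.1] q [-0.51  0.6   0.53  1.7  -0.59  1.07  0.65]
lean 13.1 yaw 21.4
-40.86302242888308
pin [313.9, 283.8] 0.56 -30.932967685502696
pin_shoulder [312.8, 267.6] 0.79 -23.614128428754075
fork_mouth [311.6, 214.4] 0.58 0.1387526901404567
```

Call:
jog_arm --commands '[{"translation": [0, -0.5, -1.9], "turn": [0, 0, 0]}, {"translation": [0, -1.9, -3.7], "turn": [0, 0, 0]}, {"translation": [0, -3.9, -3.2], "turn": [0, 0, 0]}, {"translation": [0, -5.8, -2.7], "turn": [0, 0, 0]}]'

```text
clock: 18.25
position: [0.5994, 0.1397, 0.1281]
ee_rot: [-2.859, -0.545, 0.063]
force: [-0.3, -1.0, 1.3]
width: 0.005
```

```bash
cat > pp.py <<'E'
from st import *
ya=np.radians(21.6);Y=np.array([-np.sin(ya),np.cos(ya),0]);H=np.array([.5872,.169,.126]);print("tcp y'",(s["position"]-H)@Y*1000)
i=arm.camera_info("wrist");b=arm.get_image("wrist")
for q in("pin","pin_shoulder","fork_mouth"):
    for d in arm.landmark_of("wrist",q)[:1]: print(q,d["at"],round(d["confidence"],2),(at_z("wrist",d["at"],.126,i)-H)@Y*1000)
E
python3 pp.py
```

```text
18.25 pos [0.5994 0.1397 0.1281] w 0.4 F [-0.3 -1.   1.3] q [-0.52  0.59  0.53  1.7  -0.58  1.07  0.64]
lean 13.4 yaw 21.6
tcp y' -31.707473530884698
pin [315.2, 280.7] 0.57 -20.873125919390784
pin_shoulder [316.7, 262.8] 0.9 -12.65604274243165
fork_mouth [317.0, 236.2] 0.77 -0.528160416277549
```

Call:
jog_arm --commands '[{"translation": [0, -2.4, 0.6], "turn": [0, 0, 0]}, {"translation": [0, -4.8, 1.2], "turn": [0, 0, 0]}, {"translation": [0, -7.2, 1.7], "turn": [0, 0, 0]}, {"translation": [0, -9.7, 2.3], "turn": [0, 0, 0]}, {"translation": [0, -11.5, 2.7], "turn": [0, 0, 0]}, {"translation": [0, -12.5, 3], "turn": [0, 0, 0]}]'

```text
clock: 18.95
position: [0.5946, 0.1517, 0.1279]
ee_rot: [-2.86, -0.545, 0.064]
force: [-0.2, -1.1, 0.4]
width: 0.003
```

```bash
python3 pp.py
```

```text
18.95 pos [0.5946 0.1517 0.1279] w 0.3 F [-0.2 -1.1  0.4] q [-0.54  0.59  0.52  1.71 -0.59  1.06  0.62]
lean 13.4 yaw 21.6
tcp y' -18.76566039704854
pin [317.1, 280.9] 0.83 -8.033276797287908
pin_shoulder [318.4, 265.2] 0.89 -0.8310655714151883
fork_mouth [316.2, 125.6] 0.74 61.70454602127141
```

Nearly home. I'll push gently until the force shows the head seated.

Call:
jog_arm --commands '[{"translation": [0, -1, 0.2], "turn": [0, 0, 0]}, {"translation": [0, -2, 0.5], "turn": [0, 0, 0]}, {"translation": [0, -3, 0.7], "turn": [0, 0, 0]}, {"translation": [0, -3, 0.7], "turn": [0, 0, 0]}]'

```text
clock: 19.48
position: [0.594, 0.1534, 0.128]
ee_rot: [-2.861, -0.544, 0.063]
force: [1.2, -3.5, -0.7]
width: 0.005
```

```bash
python3 pp.py
```

```text
19.4833 pos [0.594  0.1534 0.128 ] w 0.4 F [ 1.2 -3.5 -0.7] q [-0.55  0.58  0.52  1.72 -0.59  1.06  0.62]
lean 13.3 yaw 21.5
tcp y' -17.02620970281349
pin [318.3, 282.6] 0.58 -7.094605124238908
pin_shoulder [317.0, 265.9] 0.88 0.5751685957645254
fork_mouth [314.6, 268.3] 0.88 -0.5226094735696706
```

Call:
jog_arm --commands '[{"translation": [0, -1, 0.2], "turn": [0, 0, 0]}, {"translation": [0, -2, 0.5], "turn": [0, 0, 0]}, {"translation": [0, -4, 1], "turn": [0, 0, 0]}, {"translation": [0, -4, 1], "turn": [0, 0, 0]}]'

```text
clock: 20.02
position: [0.5938, 0.1539, 0.1281]
ee_rot: [-2.866, -0.541, 0.06]
force: [5.2, -13.2, 0.3]
width: 0.005
```

```bash
python3 pp.py
```

```text
20.0167 pos [0.5938 0.1539 0.1281] w 0.4 F [  5.2 -13.2   0.3] q [-0.55  0.58  0.53  1.72 -0.58  1.05  0.61]
lean 13.1 yaw 21.4
tcp y' -16.489493455873788
pin [317.4, 283.3] 0.76 -6.8822769317897325
pin_shoulder [317.5, 269.7] 0.89 -0.6288535399139903
fork_mouth [312.6, 270.6] 0.69 -1.0316543984576005
```

Hard stop: 14 N with only 0.5 mm of travel, and the head is at the predicted position. Backing off to check.

Call:
jog_arm --commands '[{"translation": [0, 8, -2], "turn": [0, 0, 0]}, {"translation": [0, 30, -7], "turn": [0, 0, 0]}, {"translation": [0, 55, -25], "turn": [0, 0, 0]}, {"translation": [0, 70, -50], "turn": [0, 0, 0]}, {"translation": [0, 70, -60], "turn": [0, 0, 0]}, {"translation": [0, 70, -60], "turn": [0, 0, 0]}]'

```text
clock: 20.72
position: [0.6239, 0.0804, 0.1724]
ee_rot: [-2.86, -0.542, 0.058]
force: [0.8, -0.4, 1.1]
width: 0.007
```

```bash
python3 - <<'E'
from pp import *
a=arm.get_image("scene")
for q in("pin_tip","pin_shoulder","fork_exit"):
    for d in arm.landmark_of("wrist",q)[:1]: print(q,d["at"],round(d["confidence"],2),(at_z("wrist",d["at"],.126,i)-H)@Y*1000)
cv2.imwrite("pics/f.png",np.hstack([cv2.resize(b[30:330,200:440],(400,500),interpolation=3),cv2.resize(a[130:260,310:414],(400,500),interpolation=3)]))
E
```

```text
20.7167 pos [0.6239 0.0804 0.1724] w 0.7 F [ 0.8 -0.4  1.1] q [-0.44  0.58  0.56  1.61 -0.55  1.19  0.68]
lean 13.4 yaw 21.4
tcp y' -95.90163370934327
pin [313.3, 126.8] 0.94 -5.665265948471913
pin_shoulder [316.3, 115.5] 0.85 0.5341821134503234
fork_mouth [312.4, 116.6] 0.86 -0.0632023557276339
pin_shoulder [316.3, 115.5] 0.85 0.5341821134503234
fork_exit [311.5, 26.1] 0.76 48.87310111553874
```

```bash
python3 - <<'E'
from h import *
arm.get_image("scene")
for q in("pin_short","pin_slim"):print(q,[(d["at"],round(d["confidence"],2)) for d in arm.landmark_of("scene",q)[:2]])
print(arm.observe()["clock"]); print(arm.sign_off())
E
```

```text
pin_short [([213.6, 291.0], 0.67)]
pin_slim [([216.5, 242.6], 0.67), ([366.6, 222.7], 0.49)]
21.2667
the job is handed in; nothing more can be done
None
```

The valve lever is pinned and the job is handed in at 21.3 s on the robot's clock.

**What I did:**
- I picked up the thick, long pin.
- I tilted it 50° with its head on the bench, released it so it fell flat, and took it again across the shank.
- I slid it about 35 mm into the fork from the open side, let go, and pushed the head home with the closed fingers.
- At the far cheek the pin caught at about 12 N. Raising the fingers about 4 mm freed it, and the rest of the push was smooth.

**Last checks:**
- **Seating:** the push ended at a hard stop, 14 N with 0.5 mm of travel, close to the predicted position. With the arm withdrawn, the wrist camera put the pin's shoulder about 0.6 mm from the fork mouth along the hole's axis.
- **Robot:** the gripper was about 90 mm back from the fork before I handed in.
- **Bystanders:** the short and slim pins are within 2 pixels of their starting places in the scene camera. I did not measure the other bystanders again; the arm kept clear of them and no unexpected force showed.

**Not confirmed:**
- I did not see the tip beyond the far cheek. That rests on the pin's length and the seated head.
- The final picture could not be viewed because the 12-picture limit was reached.
- While the fingers were at the head, some fork-mouth readings were wrong (one was 62 mm off). Once the view was clear, the reading agreed to within 0.1 mm.

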